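Centre the sample forceps on the gauge and hold them at the marked gap

ROBOT

A 6-joint arm with a two-finger parallel gripper is mounted at the origin on the work surface. World frame = base frame: x ahead of the robot, y to its left, z up, the work surface at z = 0. Lengths are in m, angles in rad, forces in N, time in s.
With the tool pointing down it reaches from about 0.275 to 1 m from the base axis. Payload 8.4 kg.
Tool frame: the origin (TCP) lies on the centre line of the jaws, within the pads' length; the fingertips stand 11 mm ahead of it and the grasp point (between the pads) lies 8 mm behind it; z points along the fingers, y is the line along which they close (so a half turn about z gives the same grasp; the last joint's range is limited). The gripper opens to 85 mm and grips with 20 to 120 N. Pads are 22 mm wide; open, the fingers measure 114 mm over their backs; the gripper's body (76 mm by 85 mm) begins 54 mm behind the grasp point. The pads swing forward as they close: fully open they stand 13 mm farther back than shut.
Start: joints at [1.333, 0.353, 1.633, -0, 1.155, -0.002], TCP at [0.146, 0.608, 0.242] pointing down, gripper open.
Joint ranges: [-2.63, 2.63], [-0.92, 2.1], [0.06, 2.66], [-1.3, 4.44], [0, 2.69], [-3.02, 3.02]. Speed limits (rad/s): [2.22, 2.22, 2.79, 3.14, 3.14, 3.14].

INTERFACE

Orientations are given as [roll, pitch, yaw] about the fixed x, y, z axes, in that order (R = Rz(yaw) Ry(pitch) Rx(roll)).
In Python, from plant import read_state, vision, order gives the robot as it stands.
- The arm moves only by the shell command python3 -m inch 'ROWS' [FORCE]. ROWS is JSON, a list of rows, each a list of 7 numbers: the shift along the tool's x, y, z in units of 60 mm (1.0 is 60 mm), then the turn, a rotation vector about the tool's x, y, z in degrees, then the opening, from -1 (shut) to 1 (fully open). In form: [[dx, dy, dz, ax, ay, az, claw], ...]. A call has 1 to 20 rows; each row shifts and turns the commanded pose from where the row before left it, along the tool's axes as they then stand; what a row does not reach is not made up. A row lasts 1/8 s, in which the tool goes at most 62.5 mm and 10.7 degrees, less where a joint would pass 70% of its speed; a pose out of reach is approached as far as the arm can. A call is refused whole if a number of a shift passes 1 or a number of a turn 10.7, either way. A call with a gripper value outside its range is refused whole. The fingers move at their own pace and stop on an object; FORCE is the grip in N (left out, the last holds). Time passes only in rows, so rows that do not move let the fingers close. It gives the time, the measured TCP pose, the force, the opening and the grip force at its end, in the units of the state.
- read_state(): the state, without advancing time (a new reading comes with each control period).
- vision.capture(name): name is "side" or "top"; returns the picture (420x560x3 uint8, red, green, blue); there is no depth.
- vision.calibration(name): a dict with "mtx" (3x3 intrinsics, pixels), "distortion" ([k1, k2, p1, p2, k3] as OpenCV has them; the pictures are not rectified), "R" (3x3) and "t" (3): a world point X has camera coordinates R X + t. Camera axes: x right, y down, z forward; pixel columns grow to the right and rows downward; lengths in m; the calibration is good to about 2 mm. A picture is of the moment at which its call begins. calibration takes no time and is no camera call.
- order.job_done(): hands the job in; it is judged then, once.
The state is a dict: "t": time; "joint_positions": joint angles; "qd": joint speeds; "effort": joint torques, N m; "eef_pos": TCP position; "orientation": TCP orientation; "contact_force": force on the tool from outside, world axes, zero at the start; "torque": the same for the moment, N m; "gripper_width": finger opening in m; "gripper_force": force on a finger pad.
Only numpy, scipy, OpenCV 4.12 (cv2) and the standard library are available. Lean on these libraries where they do the work, as an engineer would, in place of code of your own. Each camera call takes 0.05 s, during which the arm holds its last target. There are 200 camera calls.

TASK

Get the clamped sample forceps ready for the next specimen: turn the black knob on the stand until the thin pointer between the forceps arms lines up with the short centre line on the white gauge block. Only then squeeze the forceps by their two ribbed thumb plates until each tip stands over its own long dark band on the gauge, without closing them well past the bands, and keep that gap steady: finish while still holding the forceps squeezed like that for at least three seconds. Do not push over or shift the small amber vials and the rubber stopper standing on the stand.

Things in the scene. Friction and masses are not known exactly. Their poses are not given: they have to be found in the camera images.
- stand: Grey base plate of the forceps stand, 300 x 250 x 15 mm, fixed on the bench. Origin on the bench surface (underside of the plate). Its x axis runs along the forceps from the tips to the heel; the plate spans x -175..+125 mm and y -95..+155 mm. Its yaw is the yaw of the whole stand and of the gauge. The knob stands at (60, 105), the rear carriage that carries the forceps at x = 50 mm.
- gauge: White gauge block, 55 x 105 x 30 mm, fixed on the stand plate under the forceps tips (top 45 mm above the bench); origin at the centre of its underside, axes parallel to the stand's. Its sideways place on the stand varies. On top: a short dark line, 3 mm wide, along x at y = 0 (for the pointer) and two long dark bands, 6 mm wide, along x at y = +13 and -13 mm (for the tips).
- carriage: Aluminium carriage with a white clamp block holding the forceps; it slides along the stand's y on two rods, driven by the knob through a rack: 8 mm to +y for each radian of the knob joint, 32 mm in all. It carries the pointer and both forceps arms. Squeezing the arms evenly does not shift it. Origin 15 mm above the bench, under the root of the forceps; axes parallel to the stand's.
- pointer_tip (a point): End of the thin dark pointer rod (3 mm thick) that runs midway between the forceps arms; 52 mm above the bench, 150 mm ahead (-x of the stand) of the carriage origin. At the start it is 10 to 26 mm on the -y side of the centre line.
- mark_centre (a point): Point on the short centre line of the gauge, on its top face, straight below where the pointer tip belongs (gauge x +20 mm, y 0).
- mark_left (a point): Centre point of the +y band on top of the gauge, across the band (gauge y +13 mm).
- mark_right (a point): Centre point of the -y band on top of the gauge (gauge y -13 mm).
- tip_left (a point): End of the +y forceps arm, a 4 mm thick round steel point, 52 mm above the bench (7 mm above the gauge). Untouched, the tips stand about 64 mm apart; over the bands 26 mm apart.
- tip_right (a point): End of the -y forceps arm, like tip_left.
- pad_left (a point): Middle of the outer face of the +y arm's ribbed steel thumb plate (26 mm long, 26 mm tall, 47 to 73 mm above the bench), halfway along the arm. Outer faces 44 mm apart when untouched, about 25 mm with the tips over the bands; tips move twice as far as plates. Pinch both from above, jaws closing along the stand's y, midway over the pointer line; free space below down to 15 mm.
- pad_right (a point): The same for the -y arm.
- knob_grip (a point): Point to grip on the knob: on its vertical axis, 52 mm above the bench. The black knob has an upright grip bar 42 mm long, 14 mm wide, its top 59 mm and its foot 29 mm above the bench, on a 44 mm disc with a white collar 68 mm wide.
- knob (a joint): Knob angle, rad: 0 at the start, grows as it is turned clockwise seen from above, up to 4.0; stiff (0.06 N m), stays where it is left. At 0 the grip bar lies along the stand's x axis. 1 rad moves carriage, forceps and pointer 8 mm towards the stand's +y.
- blade_left (a joint): Closing angle of the +y forceps arm, rad: 0 untouched, 0.112 with its tip over its band (pointer aligned), 0.19 shut. Its point at L from the hinge lies 7 mm + L sin(0.147 - angle) from the pointer line: L = 170 mm at the tip, 85 mm at the thumb plate. The arms are sprung independently (3 N m/rad, unloaded at -0.03; about 5 N at each plate at the bands); each follows the jaw pressing it.
- blade_right (a joint): The same for the -y arm.
- vial_a: Small amber glass vial, 24 mm wide, 50 mm tall, loose, standing on the stand plate; origin at its underside. To be left standing where it is.
- vial_b: Another such vial, standing on the stand plate.
- stopper: Rubber stopper, 28 mm wide, 30 mm tall, loose on the stand plate behind the carriage; origin at its underside. To be left alone.

How it is judged:
By the outcome, as a careful person would: the job done as asked, in the order asked, and still so for the second after the job is handed in, while the arm keeps its last pose, push and grip.
It also fails if it takes over 72 s, if anything falls off the work surface, if the arm or the gripper's body presses on something with over 40 N, if the wrist force passes 120 N, or if a joint passes its speed limit or range.

## Working session

There is one attempt and no reset: what is moved stays moved. The work goes in short steps, Python scripts to look and compute and a shell command to move; the robot and the scene stay as the last step left them, time stands still between calls to the robot, and variables do not carry over. Pictures are saved under pics/ and viewed, at most 10 in all, crops included, and the job is handed in when it is done.

```bash
mkdir -p pics; ls; python3 - <<'E'
from plant import read_state, vision
import cv2
s=read_state();print(s)
for n in("top","side"):
    cv2.imwrite(f"pics/{n}0.png",vision.capture(n)[:,:,::-1]);c=vision.calibration(n);print(n,c)
E
```

```text
pics
{'t': 0.0, 'joint_positions': array([ 1.33258763e+00,  3.53660628e-01,  1.63414442e+00, -7.56720007e-06,
        1.15521101e+00, -2.35888699e-03]), 'qd': array([ 0.0005923 , -0.00121723,  0.00073494,  0.00172209, -0.00154641,
       -0.0005976 ]), 'effort': array([-6.63008677e-05, -6.05237961e+01, -3.42074597e+01, -1.17355635e-04,
        9.57433978e-03, -5.11272134e-06]), 'eef_pos': array([0.1459094 , 0.60724511, 0.24154948]), 'orientation': array([-3.14016923e+00,  3.56105487e-06,  2.90574590e+00]), 'contact_force': array([ 0.3502268 , -0.07802297,  0.37508688]), 'torque': array([-0.09080839,  0.0258206 , -0.01739053]), 'gripper_force': 0.0, 'gripper_width': 0.08508317379884113}
top {'mtx': array([[455.20376721,   0.        , 269.99057054],
       [  0.        , 455.20376721, 212.44209475],
       [  0.        ,   0.        ,   1.        ]]), 'distortion': array([-0.03009388,  0.        ,  0.        ,  0.        ,  0.        ]), 'R': array([[-0.02052007, -0.99978116,  0.00406986],
       [-0.98506852,  0.01952178, -0.17105234],
       [ 0.17093546, -0.0075191 , -0.98525354]]), 't': array([0.04136   , 0.53866897, 0.67727944])}
side {'mtx': array([[422.24870621,   0.        , 282.75617386],
       [  0.        , 422.24870621, 213.8112778 ],
       [  0.        ,   0.        ,   1.        ]]), 'distortion': array([-0.11936515,  0.        ,  0.        ,  0.        ,  0.        ]), 'R': array([[-0.75167911, -0.65935194,  0.01528162],
       [-0.42141045,  0.46233769, -0.78016479],
       [ 0.5073379 , -0.59287341, -0.62538738]]), 't': array([0.40049032, 0.27827976, 0.4726761 ])}
```

View pics/top0.png

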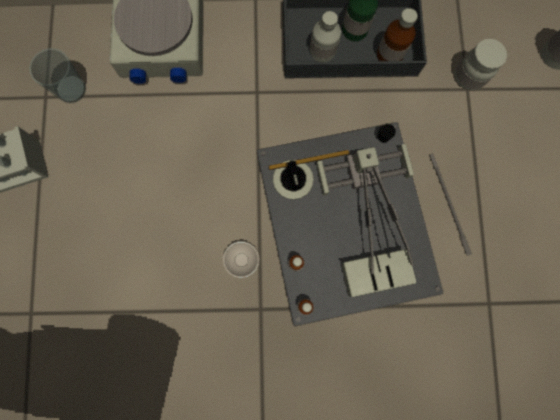

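View pics/side0.png

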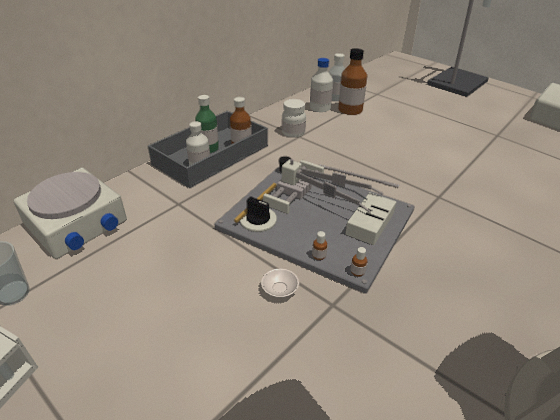

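Top view: the stand is at about (260–440, 125–325), with the knob at (293,178), clamp at (368,158), gauge at (380,273), and vials at (296,262) and (306,306). I'll enlarge it.

```bash
cat > h.py <<'E'
import numpy as np, cv2
from plant import read_state, vision
def px2w(n,uv,z):
    c=vision.calibration(n);uv=np.array(uv,float).reshape(-1,1,2)
    p=cv2.undistortPoints(uv,c["mtx"],c["distortion"]).reshape(-1,2)
    d=np.c_[p,np.ones(len(p))]@c["R"]; o=-c["R"].T@c["t"]
    z=np.broadcast_to(z,len(p))
    return o+d*((z-o[2])/d[:,2])[:,None]
def w2px(n,X):
    c=vision.calibration(n)
    return cv2.projectPoints(np.array(X,float).reshape(-1,1,3),cv2.Rodrigues(c["R"])[0],c["t"],c["mtx"],c["distortion"])[0].reshape(-1,2)
def crop(n,name,x0,y0,w,h,s,g=1.6):
    im=vision.capture(n)[:,:,::-1][y0:y0+h,x0:x0+w]
    im=np.clip(255*(im/255.)**(1/g),0,255).astype(np.uint8)
    cv2.imwrite(f"pics/{name}.png",cv2.resize(im,None,fx=s,fy=s,interpolation=cv2.INTER_CUBIC))
E
python3 - <<'E'
from h import *
crop("top","topA",255,115,200,100,4)
crop("top","topB",255,205,190,125,4)
E
```

```text
(no output)
```

View pics/topA.png

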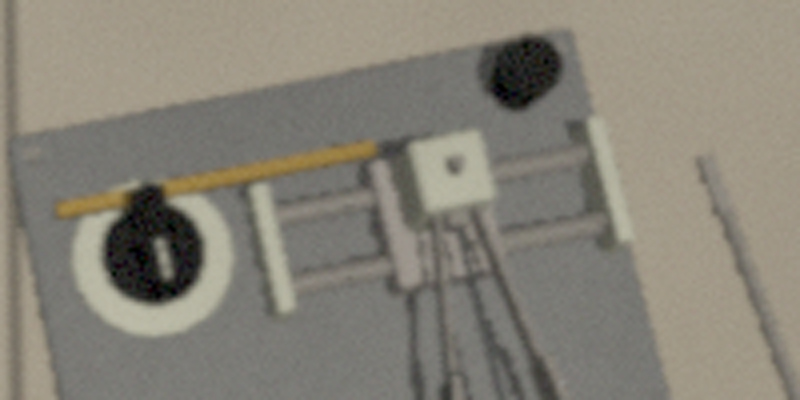

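View pics/topB.png

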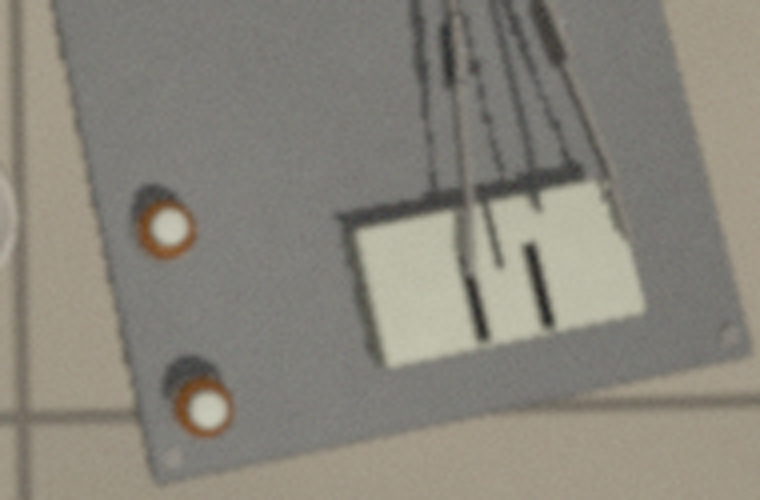

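Crops: the knob bar top is at about (163,258)A with a white index line on it. The pointer ends at (540,210)B, the centre line runs (485,195)–(500,268)B, and the bands end at (485,340)B and (548,328)B. Next I fit the stand pose.

```bash
python3 - <<'E'
from h import *
from scipy.optimize import least_squares
A=lambda l:(np.array(l,float)+.5)/4-.5+[255,115]
B=lambda l:(np.array(l,float)+.5)/4-.5+[255,205]
px=np.vstack([A([(12,138),(570,30)]),B([(158,485),(750,353)])])
loc=np.array([(125,155),(125,-95),(-175,155),(-175,-95)])/1e3
W=px2w("top",px,.015)[:,:2]
f=lambda p:((loc@np.array([[np.cos(p[2]),np.sin(p[2])],[-np.sin(p[2]),np.cos(p[2])]])+p[:2])-W).ravel()
r=least_squares(f,[.5,0,.2]);p=r.x;print("stand",p,np.degrees(p[2]),"res mm",r.fun*1e3)
c,s=np.cos(p[2]),np.sin(p[2]);R=np.array([[c,-s],[s,c]])
np.save("stand.npy",p)
L=lambda w:np.round((w[:,:2]-p[:2])@R*1e3,1)
print("gauge corners",L(px2w("top",B([(355,230),(600,180),(645,308),(388,368)]),.045)))
print("bands/line",L(px2w("top",B([(470,280),(485,340),(532,245),(548,328),(485,195),(500,268)]),.045)))
print("pointer",L(px2w("top",B([(540,210),(500,10)]),.052)))
print("tips",L(px2w("top",B([(467,270),(628,238)]),.052)))
print("pads",L(px2w("top",B([(449,50),(550,32)]),.073)))
print("vials",L(px2w("top",B([(170,228),(208,410)]),.05)))
print("knob collar, bar",L(px2w("top",A([(153,255)]),.027)),L(px2w("top",A([(163,258),(150,190)]),.059)))
for q in ([60,105],[-40,0],[-100,0]): print(q,R@np.array(q)/1e3+p[:2])
print("tool yaw",read_state()["orientation"][2])
E
```

```text
stand [ 0.5602618  -0.12344774  0.18256292] 10.460084751795202 res mm [ 0.48169464  2.63119873  1.66567858 -1.63965055 -0.55881763  1.65456066
 -1.58855559 -2.64610884]
gauge corners [[ -92.8   58.5]
 [ -93.3  -40.8]
 [-145.3  -45.7]
 [-147.2   58.1]]
bands/line [[-120.8   18.9]
 [-144.5   18.6]
 [-112.6   -8.2]
 [-145.    -6.5]
 [ -89.8    5.2]
 [-118.7    6.2]]
pointer [[-100.1  -12.7]
 [ -20.1  -16.5]]
tips [[-116.8   20.7]
 [-117.6  -43.7]]
pads [[-34.   12.4]
 [-35.1 -27.4]]
vials [[ -77.6  129.7]
 [-148.4  130.1]]
knob collar, bar [[ 59.1 105.8]] [[ 49.6 105.5]
 [ 77.9 104.7]]
[60, 105] [ 0.6002019  -0.00929964]
[-40, 0] [ 0.52092654 -0.13070976]
[-100, 0] [ 0.46192364 -0.14160279]
tool yaw 2.905773751506743
```

```bash
python3 -m inch '[[0,0,0,0,0,-8,-0.05],[0,0,0,0,0,-8,-0.05],[0,0,0,0,0,-8,-0.05],[-0.4,-0.82,0.1,0,0,0,-0.05],[-0.4,-0.82,0.1,0,0,0,-0.05],[-0.4,-0.82,0.1,0,0,0,-0.05],[-0.4,-0.82,0.1,0,0,0,-0.05],[-0.4,-0.82,0.1,0,0,0,-0.05],[-0.4,-0.82,0.1,0,0,0,-0.05],[-0.4,-0.82,0.1,0,0,0,-0.05],[-0.4,-0.82,0.1,0,0,0,-0.05],[-0.4,-0.82,0.15,0,0,0,-0.05],[-0.4,-0.82,0.15,0,0,0,-0.05],[-0.4,-0.82,0.15,0,0,0,-0.05],[-0.4,-0.82,0.15,0,0,0,-0.05],[-0.4,-0.82,0.15,0,0,0,-0.05],[-0.4,-0.82,0.15,0,0,0,-0.05],[0,0,0,0,0,0,-0.05]]'
```

```text
t: 2.45
eef_pos: [0.6033, -0.0114, 0.1394]
orientation: [-3.141, 0.0, -2.962]
contact_force: [-0.6, 0.6, 0.6]
gripper_width: 0.0406
gripper_force: 0.0
```

```bash
python3 -m inch '[[0.04,0.04,0.4,0,0,0,-0.05],[0,0,0.4,0,0,0,-0.05],[0,0,0.4,0,0,0,-0.05],[0,0,0.2,0,0,0,-0.05],[0,0,0.15,0,0,0,-0.05],[0,0,0,0,0,0,-0.05],[0,0,0,0,0,0,-0.5],[0,0,0,0,0,0,-0.9],[0,0,0,0,0,0,-0.9],[0,0,0,0,0,0,-0.9],[0,0,0,0,0,0,-0.9]]' 30
```

```text
t: 3.82
eef_pos: [0.5999, -0.0082, 0.0483]
orientation: [-3.139, 0.002, -2.958]
contact_force: [-0.3, -11.1, 3.2]
gripper_width: 0.0132
gripper_force: 34.6
```

```bash
python3 -m inch '[[0,-0.02,0,0,0,0,-0.9],[0,0,0,0,0,0,-0.9],[0,0,0,0,0,6,-0.9],[0,0,0,0,0,6,-0.9],[0,0,0,0,0,6,-0.9],[0,0,0,0,0,6,-0.9],[0,0,0,0,0,6,-0.9],[0,0,0,0,0,6,-0.9],[0,0,0,0,0,6,-0.9],[0,0,0,0,0,6,-0.9],[0,0,0,0,0,6,-0.9],[0,0,0,0,0,6,-0.9],[0,0,0,0,0,6,-0.9],[0,0,0,0,0,6,-0.9],[0,0,0,0,0,6,-0.9],[0,0,0,0,0,6,-0.9],[0,0,0,0,0,6,-0.9],[0,0,0,0,0,6,-0.9],[0,0,0,0,0,6,-0.9],[0,0,0,0,0,0,-0.9]]'; python3 - <<'E'
from h import *
print(read_state()["torque"])
crop("top","topC",330,205,120,95,6)
E
```

```text
t: 6.32
eef_pos: [0.6002, -0.0086, 0.0484]
orientation: [3.139, 0.001, 1.543]
contact_force: [-0.4, -6.8, 4.8]
gripper_width: 0.0132
gripper_force: 34.9
[-1.19581866 -0.10157478 -0.03456083]
```

View pics/topC.png

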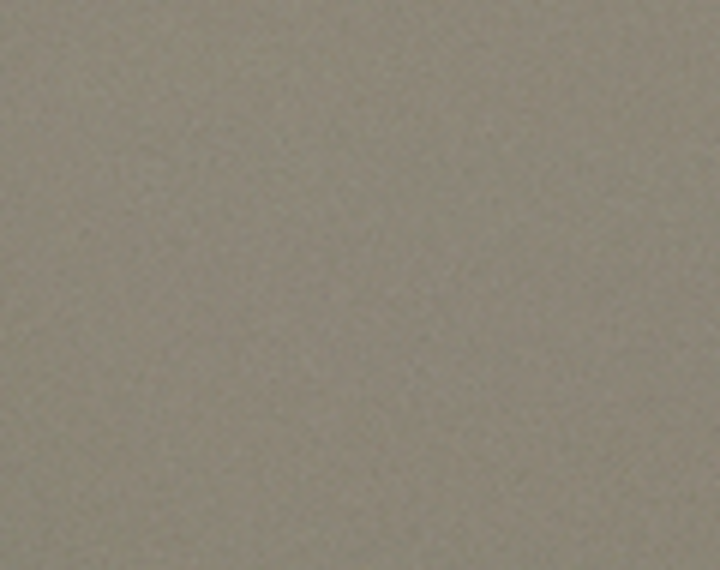

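The arm blocks the top camera, so this crop shows only the arm link. I'll use the side view instead.

```bash
python3 - <<'E'
from h import *
p=np.load("stand.npy");c,s=np.cos(p[2]),np.sin(p[2]);R=np.array([[c,-s],[s,c]])
for q in ([-100,5.7,45],[-100,5.7,52],[-100,1.7,52],[-140,18.7,45]):
    X=[*(R@np.array(q[:2])/1e3+p[:2]),q[2]/1e3];print(q,w2px("side",X))
crop("side","sideC",320,160,100,90,6,1.2)
E
```

```text
[-100, 5.7, 45] [[362.74418901 206.09661958]]
[-100, 5.7, 52] [[363.26010555 203.01039628]]
[-100, 1.7, 52] [[364.10064885 201.87089222]]
[-140, 18.7, 45] [[381.04024619 217.34961544]]
```

View pics/sideC.png

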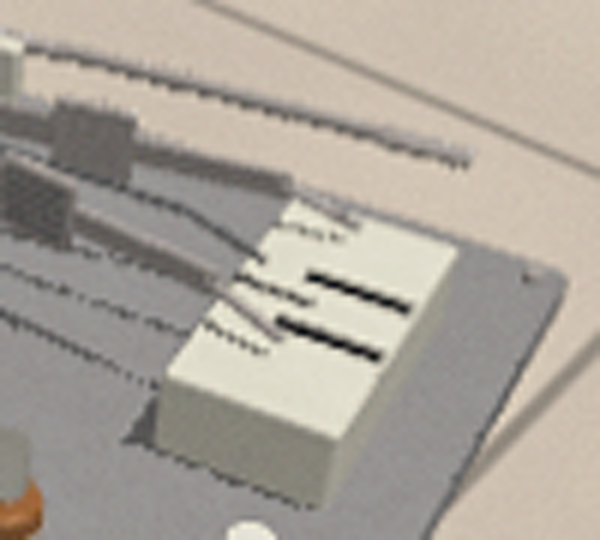

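```bash
python3 - <<'E'
from h import *
p=np.load("stand.npy");c,s=np.cos(p[2]),np.sin(p[2]);R=np.array([[c,-s],[s,c]])
C=lambda l:(np.array(l,float)+.5)/6-.5+[320,160]
L=lambda l,z:np.round((px2w("side",C(l),z)[:,:2]-p[:2])@R*1e3,1)
print("line",L([(237,277),(310,302)],.045));print("bands",L([(280,323),(380,357),(310,277),(408,308)],.045))
print("pointer",L([(265,262),(225,238)],.052)); print("gauge",L([(168,378),(338,438),(455,250),(297,195)],.045))
print("tips",L([(278,337),(352,225)],.052))
E
```

```text
line [[ -93.9    8.3]
 [-117.4    8. ]]
bands [[-113.5   22.2]
 [-144.5   21.5]
 [-112.9   -3.5]
 [-143.7   -5. ]]
pointer [[-101.     5.9]
 [ -86.     1.1]]
gauge [[ -95.5   63.1]
 [-147.    61.9]
 [-146.3  -40.5]
 [ -93.6  -41.4]]
tips [[-117.9   37.4]
 [-116.8  -26. ]]
```

Side crop: the pointer tip is at (265,262) and the centre line runs (237,277)–(310,302). The pointer is still about 2.8 mm short, so roughly 20° more.

```bash
python3 -m inch '[[0,0,0,0,0,5,-0.9],[0,0,0,0,0,5,-0.9],[0,0,0,0,0,5,-0.9],[0,0,0,0,0,4.5,-0.9],[0,0,0,0,0,0,-0.9],[0,0,0,0,0,0,-0.9]]'; python3 - <<'E'
from h import *
crop("side","sideD",345,180,60,50,10,1.2)
E
```

```text
t: 7.18
eef_pos: [0.6002, -0.0086, 0.0483]
orientation: [3.139, 0.0, 1.205]
contact_force: [0.1, -7.3, 5.0]
gripper_width: 0.0134
gripper_force: 34.9
```

View pics/sideD.png

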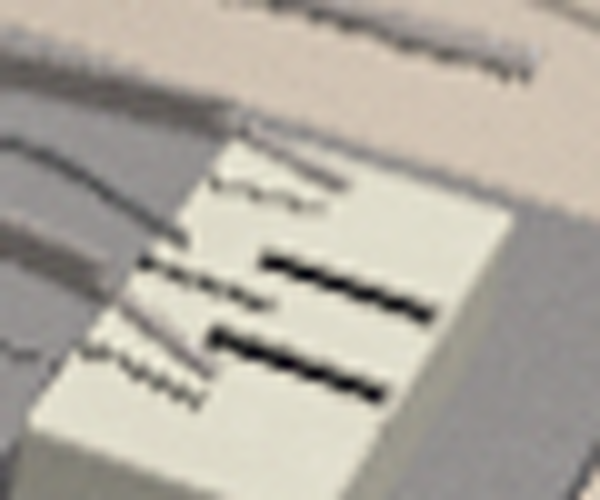

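```bash
python3 - <<'E'
from h import *
p=np.load("stand.npy");c,s=np.cos(p[2]),np.sin(p[2]);R=np.array([[c,-s],[s,c]])
C=lambda l:(np.array(l,float)+.5)/10-.5+[345,180]
L=lambda l,z:np.round((px2w("side",C(l),z)[:,:2]-p[:2])@R*1e3,1)
print("line",L([(142,263),(205,285),(268,304)],.045));print("bands",L([(215,336),(380,394),(265,261),(430,316)],.045))
print("pointer",L([(185,241),(150,222)],.052)); 
print("tips",L([(208,368),(342,185)],.052))
E
```

```text
line [[ -93.5    8.9]
 [-105.8    8.9]
 [-117.6    8. ]]
bands [[-112.9   21.7]
 [-143.9   21.5]
 [-112.4   -3.6]
 [-143.8   -4.3]]
pointer [[-100.4    7.7]
 [ -92.8    5.8]]
tips [[-117.7   39.4]
 [-118.6  -23.6]]
```

```bash
python3 -m inch '[[0,0,0,0,0,2.5,-0.9],[0,0,0,0,0,2.5,-0.9],[0,0,0,0,0,0,-0.9],[0,0,0,0,0,0,-0.9],[0,0,0,0,0,0,-0.48],[0,0,0,0,0,0,-0.48],[0,0,0,0,0,0,-0.48],[0,0,-0.4,0,0,0,-0.48],[0,0,-0.8,0,0,0,-0.48],[0,0,-0.8,0,0,0,-0.48],[0,0,0,0,0,0,-0.48]]'
```

```text
t: 8.6
eef_pos: [0.6018, -0.0075, 0.1713]
orientation: [3.135, -0.003, 1.117]
contact_force: [1.4, 0.2, 0.2]
gripper_width: 0.0224
gripper_force: 0.0
```

```bash
python3 -m inch '[[0,0,0,0,0,10.7,0.2],[0,0,0,0,0,10.7,0.4],[0,0,0,0,0,10.7,0.6],[0,0,0,0,0,10.7,1],[0,0,0,0,0,10.7,1],[0,-0.8,0,0,0,0,1],[0,-0.8,0,0,0,0,1],[0,-0.8,0,0,0,0,1],[0,-0.8,0,0,0,0,1],[0,0,0,0,0,0,1]]'; python3 - <<'E'
from h import *
crop("top","topE",335,205,100,85,7)
E
```

```text
t: 9.85
eef_pos: [0.563, 0.1838, 0.1661]
orientation: [-3.141, 0.002, 0.187]
contact_force: [-0.1, -0.5, -0.3]
gripper_width: 0.0853
gripper_force: 0.0
```

View pics/topE.png

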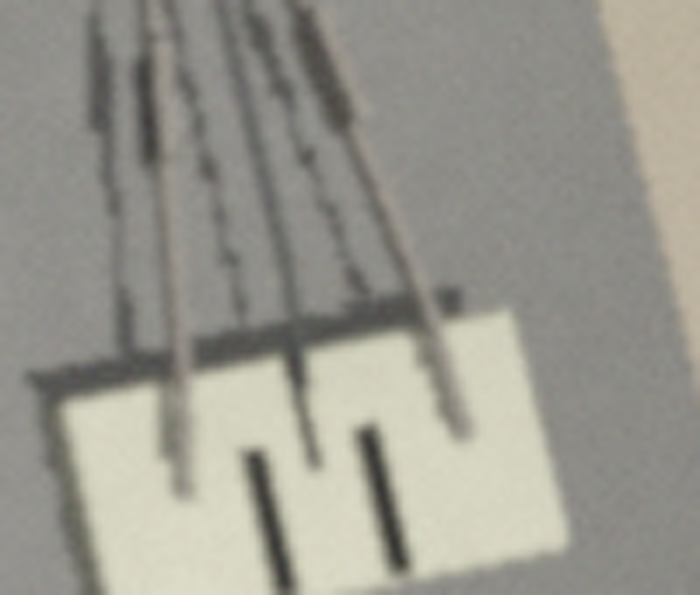

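```bash
python3 - <<'E'
from h import *
p=np.load("stand.npy");c,s=np.cos(p[2]),np.sin(p[2]);R=np.array([[c,-s],[s,c]])
C=lambda l:(np.array(l,float)+.5)/7-.5+[335,205]
L=lambda l,z:np.round((px2w("top",C(l),z)[:,:2]-p[:2])@R*1e3,1)
print("line",L([(306,410),(317,465)],.045));print("bands",L([(256,457),(287,588),(369,432),(401,568)],.045))
print("pointer",L([(298,380),(290,310),(255,150)],.052)); 
print("tips",L([(184,492),(461,436)],.052),"pads",L([(147,105),(325,70)],.073))
im=vision.capture("top").astype(float).mean(2)
# dark-centre columns per row
for r in range(246,273): 
    seg=im[r,360:402]; print(r,seg.astype(int).tolist()[8:34])
E
```

```text
line [[-105.4    5.1]
 [-117.8    5.7]]
bands [[-113.3   18.6]
 [-142.8   18.7]
 [-113.1   -7.6]
 [-143.7   -7.2]]
pointer [[-98.7   7. ]
 [-83.2   5. ]
 [-46.7   4.1]]
tips [[-117.6   37.7]
 [-118.1  -25.5]] pads [[-34.2  30.3]
 [-34.5  -9.9]]
246 [75, 78, 94, 97, 99, 102, 96, 73, 62, 71, 91, 99, 99, 97, 99, 96, 85, 67, 50, 61, 83, 90, 83, 80, 69, 54]
247 [73, 65, 83, 98, 104, 100, 92, 78, 61, 74, 88, 97, 100, 95, 96, 89, 81, 74, 59, 55, 70, 65, 54, 53, 49, 45]
248 [72, 58, 82, 96, 101, 101, 97, 74, 56, 71, 84, 96, 94, 96, 91, 82, 62, 51, 49, 47, 52, 47, 44, 43, 42, 42]
249 [80, 67, 82, 97, 100, 100, 92, 81, 64, 61, 79, 82, 85, 87, 82, 75, 57, 45, 43, 40, 40, 42, 41, 46, 39, 40]
250 [89, 72, 86, 94, 93, 89, 82, 77, 63, 56, 54, 57, 55, 53, 58, 53, 45, 45, 43, 46, 39, 44, 44, 45, 46, 45]
251 [78, 69, 76, 81, 70, 60, 53, 51, 49, 49, 50, 44, 44, 41, 43, 42, 42, 42, 45, 44, 49, 46, 51, 57, 62, 56]
252 [55, 52, 50, 56, 50, 49, 42, 41, 41, 48, 44, 43, 40, 42, 49, 48, 51, 51, 58, 69, 80, 86, 96, 106, 106, 87]
253 [43, 45, 42, 42, 42, 44, 44, 38, 40, 40, 45, 45, 50, 56, 66, 77, 83, 93, 104, 
[... 1804 characters left out ...]
4, 180, 183, 175, 124, 63, 27, 48, 111, 163, 182, 185, 184]
268 [170, 162, 155, 154, 158, 174, 183, 182, 178, 164, 117, 82, 134, 170, 180, 183, 176, 131, 74, 31, 37, 96, 156, 180, 179, 185]
269 [162, 126, 98, 83, 107, 152, 179, 178, 182, 172, 126, 81, 112, 158, 179, 182, 179, 152, 91, 38, 22, 74, 152, 179, 185, 182]
270 [166, 121, 62, 33, 66, 132, 174, 184, 184, 173, 134, 85, 97, 153, 180, 184, 182, 163, 107, 50, 26, 69, 137, 172, 183, 183]
271 [172, 130, 66, 28, 45, 105, 162, 181, 184, 179, 154, 110, 107, 157, 177, 182, 185, 172, 124, 61, 25, 49, 110, 163, 181, 180]
272 [176, 142, 85, 34, 43, 93, 155, 179, 185, 180, 170, 145, 150, 169, 181, 182, 183, 174, 132, 69, 31, 39, 96, 158, 178, 184]
```

```bash
python3 - <<'E'
from h import *
p=np.load("stand.npy");c,s=np.cos(p[2]),np.sin(p[2]);R=np.array([[c,-s],[s,c]])
L=lambda l,z:(px2w("top",np.array(l,float),z)[:,:2]-p[:2])@R*1e3
im=np.mean([vision.capture("top").astype(float).mean(2) for _ in range(4)],0)
def tr(a,b,w=3):
    out=[]
    for r in range(a[1],b[1]+1):
        x=a[0]+(b[0]-a[0])*(r-a[1])/(b[1]-a[1]); k=np.arange(round(x)-w,round(x)+w+1)
        v=im[r,k]; d=np.clip(np.minimum(v[0],v[-1])-v,0,None); 
        out.append((d@k/d.sum(),r))
    return out
for n,a,b,z in [("line",(377.5,260),(380,270),.045),("bandL",(371.8,272),(375.5,287),.045),("bandR",(387.5,268),(391.8,284),.045),("ptr",(370,224),(376.2,246),.052)]:
    q=L(tr(a,b),z); f=np.polyfit(q[:,0],q[:,1],1); print(n,np.round(q[[0,-1]],1).tolist(),"slope",f[0].round(3),"y@-100",np.polyval(f,-100).round(2),"mean",q.mean(0).round(2))
E
```

```text
line [[-100.4, 5.5], [-116.2, 6.1]] slope -0.017 y@-100 5.87 mean [-108.22    6.01]
bandL [[-116.7, 19.0], [-140.3, 19.0]] slope 0.002 y@-100 19.07 mean [-128.49   19.01]
bandR [[-115.7, -7.0], [-141.0, -7.1]] slope 0.003 y@-100 -6.94 mean [-128.38   -7.02]
ptr [[-43.5, 3.9], [-78.9, 3.8]] slope 0.005 y@-100 3.53 mean [-61.27   3.71]
```

Top view: the pointer tip at about (300,380) lies on the centre line. After allowing for parallax it is within about 0.3 mm, and the midpoint of the tips (6.1 mm) matches the line (6.0 mm). Next I move over the thumb plates.

```bash
python3 -m inch '[[-0.26,0.82,0,0,0,0,0.55],[-0.26,0.82,0,0,0,0,0.55],[-0.26,0.82,0,0,0,0,0.55],[-0.26,0.82,0,0,0,0,0.55],[-0.26,0.82,0,0,0,0,0.55],[-0.26,0.82,0,0,0,-0.3,0.55],[0,0,0.4,0,0,0,0.55],[0,0,0,0,0,0,0.55],[0,0,0,0,0,0,0.55]]'
```

```text
t: 11.28
eef_pos: [0.5261, -0.1263, 0.1437]
orientation: [-3.142, -0.0, 0.188]
contact_force: [-0.4, 0.6, -0.1]
gripper_width: 0.0666
gripper_force: 0.0
```

```bash
python3 -m inch '[[0,-0.035,0.3,0,0,0.3,0.55],[0,0,0.4,0,0,0,0.55],[0,0,0.4,0,0,0,0.55],[0,0,0.4,0,0,0,0.55],[0,0,0,0,0,0,0.55],[0,0,0,0,0,0,0.2],[0,0,0,0,0,0,0],[0,0,0,0,0,0,-0.2],[0,0,0,0,0,0,-0.3],[0,0,0,0,0,0,-0.3],[0,0,0,0,0,0,-0.3]]' 20; python3 - <<'E'
from h import *
crop("side","sideF",330,170,80,65,9,1.2)
E
```

```text
t: 12.65
eef_pos: [0.5263, -0.1243, 0.0541]
orientation: [3.141, -0.002, 0.183]
contact_force: [0.1, -0.3, 6.6]
gripper_width: 0.0299
gripper_force: 3.8
```

View pics/sideF.png

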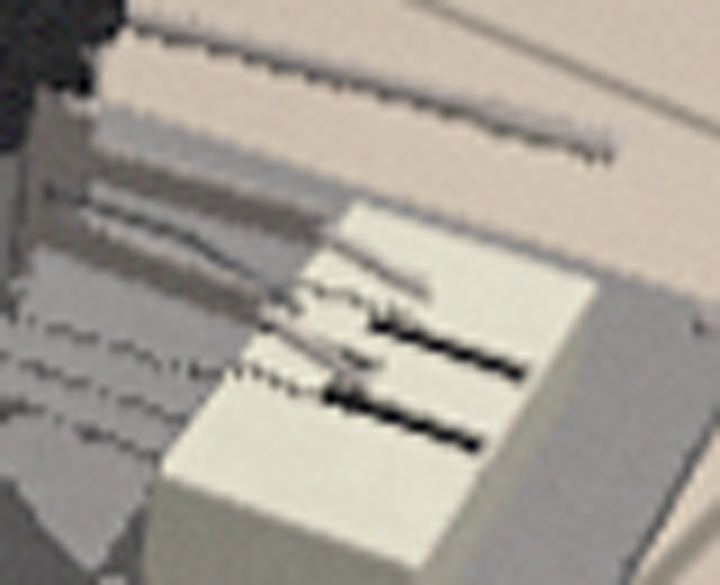

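Side crop: the left tip is at (360,380) and the right tip at (426,294). The bands start at (335,393) and (380,322).

```bash
cat >> h.py <<'E'
p=np.load("stand.npy");c,s=np.cos(p[2]),np.sin(p[2]);R=np.array([[c,-s],[s,c]])
def LS(l,z,s,x0,y0): return np.round((px2w("side",(np.array(l,float)+.5)/s-.5+[x0,y0],z)[:,:2]-p[:2])@R*1e3,1)
E
python3 - <<'E'
from h import *
f=(9,330,170)
print("bands",LS([(335,393),(480,445),(380,322),(520,373)],.045,*f).tolist())
print("tips",LS([(360,380),(426,294)],.052,*f).tolist())
print("ptr",LS([(295,305)],.052,*f).tolist())
E
```

```text
bands [[-114.1, 21.2], [-144.4, 21.3], [-113.2, -5.2], [-143.4, -4.5]]
tips [[-119.2, 23.6], [-120.3, -9.8]]
ptr [[-99.1, 7.8]]
```

```bash
python3 -m inch '[[0,-0.01,0,0,0,0,-0.34],[0,0,0,0,0,0,-0.38],[0,0,0,0,0,0,-0.38],[0,0,0,0,0,0,-0.38],[0,0,0,0,0,0,-0.38]]'; python3 - <<'E'
from h import *
crop("side","sideG",350,185,60,45,12,1.2)
E
```

```text
t: 13.32
eef_pos: [0.5262, -0.1238, 0.0541]
orientation: [3.141, -0.001, 0.183]
contact_force: [-0.1, -0.2, 6.6]
gripper_width: 0.0262
gripper_force: 4.3
```

View pics/sideG.png

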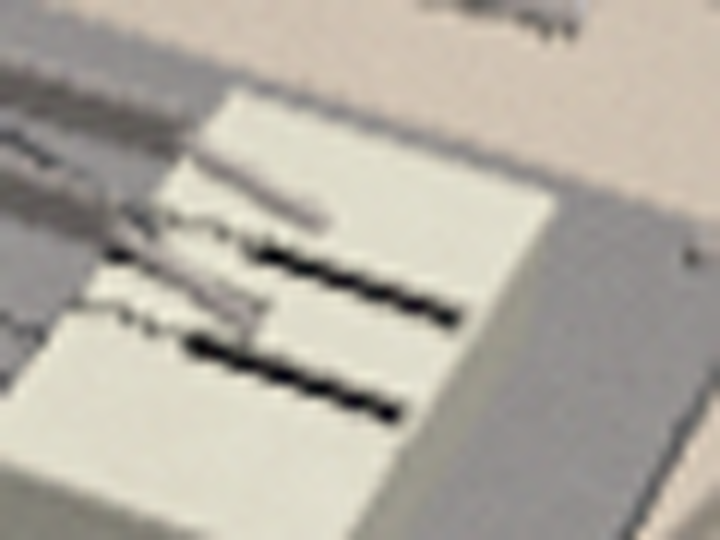

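Side crop: the left tip ends at (255,322) and the right tip at (322,222). The bands start at (195,345) and (260,252).

```bash
python3 - <<'E'
from h import *
f=(12,350,185)
print("bands",LS([(195,346),(392,412),(262,253),(452,318)],.045,*f).tolist())
print("tips",LS([(255,320),(320,222)],.052,*f).tolist())
E
```

```text
bands [[-112.7, 22.5], [-143.3, 21.6], [-112.9, -4.0], [-143.2, -4.3]]
tips [[-120.5, 20.9], [-120.1, -6.8]]
```

```bash
cat > tm.py <<'E'
from h import *
def up(): return cv2.resize(vision.capture("side")[:,:,::-1][185:230,350:410],None,fx=12,fy=12,interpolation=cv2.INTER_CUBIC)
E
python3 -c "
from tm import *
cv2.imwrite('pics/ref.png',up())"
python3 -m inch '[[0,-0.013,0,0,0,0,-0.4],[0,0,0,0,0,0,-0.4],[0,0,0,0,0,0,-0.4],[0,0,0,0,0,0,-0.4],[0,0,0,0,0,0,-0.4],[0,0,0,0,0,0,-0.4]]'; python3 - <<'E'
from tm import *
ref=cv2.imread('pics/ref.png');im=up();f=(12,350,185)
for n,(x,y) in {"L":(255,320),"R":(320,222)}.items():
    t=ref[y-28:y+18,x-50:x+16]; 
    r=cv2.matchTemplate(im[y-58:y+48,x-80:x+46],t,cv2.TM_CCOEFF_NORMED);_,v,_,m=cv2.minMaxLoc(r)
    q=(x+m[0]-30,y+m[1]-30); print(n,v,q,LS([q],.052,*f))
E
```

```text
t: 14.18
eef_pos: [0.526, -0.1231, 0.0541]
orientation: [3.141, -0.001, 0.183]
contact_force: [-0.7, -1.8, 6.7]
gripper_width: 0.026
gripper_force: 4.5
L 0.9362512230873108 (254, 320) [[-120.4   21. ]]
R 0.798399031162262 (313, 227) [[-119.6   -5. ]]
```

```bash
R='[[0,0,0,0,0,0,-0.4],[0,0,0,0,0,0,-0.4],[0,0,0,0,0,0,-0.4],[0,0,0,0,0,0,-0.4],[0,0,0,0,0,0,-0.4],[0,0,0,0,0,0,-0.4],[0,0,0,0,0,0,-0.4],[0,0,0,0,0,0,-0.4],[0,0,0,0,0,0,-0.4],[0,0,0,0,0,0,-0.4],[0,0,0,0,0,0,-0.4],[0,0,0,0,0,0,-0.4],[0,0,0,0,0,0,-0.4],[0,0,0,0,0,0,-0.4],[0,0,0,0,0,0,-0.4],[0,0,0,0,0,0,-0.4],[0,0,0,0,0,0,-0.4],[0,0,0,0,0,0,-0.4],[0,0,0,0,0,0,-0.4],[0,0,0,0,0,0,-0.4]]' ; python3 -m inch '[[0,0,0,0,0,0,-0.4],[0,0,0,0,0,0,-0.4],[0,0,0,0,0,0,-0.4],[0,0,0,0,0,0,-0.4],[0,0,0,0,0,0,-0.4],[0,0,0,0,0,0,-0.4],[0,0,0,0,0,0,-0.4],[0,0,0,0,0,0,-0.4],[0,0,0,0,0,0,-0.4],[0,0,0,0,0,0,-0.4],[0,0,0,0,0,0,-0.4],[0,0,0,0,0,0,-0.4],[0,0,0,0,0,0,-0.4],[0,0,0,0,0,0,-0.4],[0,0,0,0,0,0,-0.4],[0,0,0,0,0,0,-0.4],[0,0,0,0,0,0,-0.4],[0,0,0,0,0,0,-0.4],[0,0,0,0,0,0,-0.4],[0,0,0,0,0,0,-0.4]]'; python3 -m inch '[[0,0,0,0,0,0,-0.4],[0,0,0,0,0,0,-0.4],[0,0,0,0,0,0,-0.4],[0,0,0,0,0,0,-0.4],[0,0,0,0,0,0,-0.4],[0,0,0,0,0,0,-0.4],[0,0,0,0,0,0,-0.4],[0,0,0,0,0,0,-0.4],[0,0,0,0,0,0,-0.4],[0,0,0,0,0,0,-0.4],[0,0,0,0,0,0,-0.4],[0,0,0,0,0,0,-0.4]]'; python3 - <<'E'
from tm import *
ref=cv2.imread('pics/ref.png');im=up();f=(12,350,185)
for n,(x,y) in {"L":(255,320),"R":(320,222)}.items():
    t=ref[y-28:y+18,x-50:x+16]
    r=cv2.matchTemplate(im[y-58:y+48,x-80:x+46],t,cv2.TM_CCOEFF_NORMED);_,v,_,m=cv2.minMaxLoc(r)
    q=(x+m[0]-30,y+m[1]-30); print(n,round(v,2),q,LS([q],.052,*f))
E
```

```text
t: 16.73
eef_pos: [0.5261, -0.1231, 0.0541]
orientation: [3.141, -0.001, 0.183]
contact_force: [-0.3, -1.2, 6.7]
gripper_width: 0.026
gripper_force: 4.5
t: 18.23
eef_pos: [0.526, -0.1231, 0.0541]
orientation: [3.141, -0.001, 0.183]
contact_force: [-0.2, 0.0, 6.6]
gripper_width: 0.0259
gripper_force: 4.5
L 0.93 (254, 320) [[-120.4   21. ]]
R 0.81 (313, 227) [[-119.6   -5. ]]
```

Held steady for over 4 s with both tips over their bands, so I'm handing it in.

```bash
python3 -c "
from plant import order
print(order.job_done())"
```

```text
the job is handed in; nothing more can be done
None
```

I turned the knob until the pointer sat on the centre line (about 0.3 mm off by camera, last checked before the squeeze). I then squeezed the forceps until each tip stood within about 1 mm of its band's centre, and held that steady for over 4 s before handing in at about 18 s; I took no final picture of the vials and stopper, but the arm stayed clear of them.

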